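# Pull the tilted screen flap shut with the hook pole

### The job

Take the hook pole from its rest, drop its hook into the ring eye of the tilted glass flap in the desk screen, pull the flap shut past its catch and, once it is fully home, keep pulling on the ring with 8 to 15 N for half a second to seat the seal. Never load the screen with more than 16 N, since the glass is easily strained, and never touch it with the robot itself. Then lift the hook out without reopening the flap, lay the pole back in its rest the way it was, and leave the other things where they are.

Things in the scene. Friction and masses are not known exactly. Their poses are not given: they have to be found in the camera images.
- screen: free-standing desk screen of aluminium and glass, fixed to the desk, 320 wide (its x) x 260 mm high, feet 130 mm deep (its y); no rail over the flap. Origin on the desk under its middle. It carries a sash set somewhere within 8 mm of y 0 (different each time, not told), on which the flap is hinged along x at z 100 mm. The flap shuts towards -y. screen includes them all.
- flap_top (a point): middle of the flap's top edge, in its mid-plane, 155 mm from the hinge line. The flap is 258 mm wide, glass in aluminium; it starts with its top leaning 0.42 to 0.62 rad to the screen's +y; shut, it stands upright against a rigid stop. Its stiff hinge stays where it is left (about 2 to 4 N at the ring moves it); there, pulling on raises the force by roughly 3 N per mm.
- ring_eye (a point): steel ring eye on the flap's -y face, turning with it: wire 7 mm thick, hole 27 mm across. Origin at the hole's centre, 144 mm up the flap from the hinge line and 41 mm out from its mid-plane; z along the hole's axis: its tilt from vertical is the flap's opening angle (0 = shut).
- catch (a point): sprung ball catch in the screen beside the flap's +x edge, 130 mm above the hinge. It resists between about 0.1 and 0.03 rad of opening (6 to 11 N at the ring in all); below about 0.02 rad it snaps the flap home and holds it there.
- pole: hook pole, 0.28 kg, level in the cradle: square aluminium tube 16 x 16 x 450 mm, rubber grip sleeve 22 x 22 x 110 mm round its middle, to be gripped. Origin at the middle of the tube, on its axis; y along it to the hook end, z up. At y = 250 mm a steel hook rod, 8 mm thick with a round end, points down (-z), its end 55 mm below the tube's axis.
- hook_tip (a point): lower end of the pole's hook rod
- hook_mid (a point): point on the axis of the hook rod, 25 mm above its lower end
- cradle: grey pole rest, fixed: base 70 x 320 x 12 mm, two forks 18 mm thick at y = +-130 mm, slots 26 mm wide flaring at the top, slot floor 75 mm, fork tops about 110 mm over the desk. Origin on the desk under its middle, y along the slots. The resting pole's origin is at x 0, y -12 to 12, z 83 mm of this frame, hook end to +y, hook down.
- spray: bystander, to be left alone: blue plastic bottle, 66 mm across, 190 tall; origin under its middle
- pump: bystander, to be left alone: white plastic bottle, 56 mm across, 140 tall; origin under its middle
- sharps: bystander, to be left alone: yellow tub, 124 mm across, 125 tall; origin under its middle
- tissues: bystander, to be left alone: cardboard tissue box 120 x 230 x 80 mm; origin under its middle
- cup: bystander, to be left alone: white mug, 80 mm across, 90 tall; origin under its middle
- lens_box: bystander, to be left alone: open wooden lens tray 80 x 140 x 35 mm; origin under its middle
- notes: bystander, to be left alone: stack of case notes 150 x 210 x 25 mm; origin under its middle

How it is judged:
By the outcome, as a careful person would: the job done as asked, in the order asked, and still so for the second after the job is handed in, with the robot touching nothing.
It also fails if it takes over 72 s, if anything falls off the work surface, if the arm or the gripper's body presses on something with over 40 N, if the wrist force passes 120 N, or if a joint passes its speed limit or range.

### The arm

A 6-joint arm with a two-finger parallel gripper is mounted at the origin on the work surface. World frame = base frame: x ahead of the robot, y to its left, z up, the work surface at z = 0. Lengths are in mm, angles in rad, forces in N, time in s.
With the tool pointing down it reaches from about 325 to 925 mm from the base axis. Payload 3.1 kg.
Tool frame: the origin (TCP) lies on the centre line of the jaws, within the pads' length; the fingertips stand 17 mm ahead of it and the grasp point (between the pads) lies 2 mm behind it; z points along the fingers, y is the line along which they close (so a half turn about z gives the same grasp; the last joint's range is limited). The gripper opens to 85 mm and grips with 20 to 120 N. Pads are 22 mm wide; open, the fingers measure 114 mm over their backs; the gripper's body (76 mm by 85 mm) begins 54 mm behind the grasp point. The pads swing forward as they close: fully open they stand 13 mm farther back than shut.
Start: joints at [-1.425, 0.217, 1.613, -0, 1.311, -0.112], TCP at [159.367, -604.352, 248.3] pointing down, gripper open.
Joint ranges: [-2.75, 2.75], [-0.78, 2.1], [0.31, 2.55], [-1.13, 4.27], [0.13, 2.63], [-2.58, 2.58]. Speed limits (rad/s): [2.79, 2.79, 3.14, 3.14, 3.14, 3.14].

### API

Orientations are given as a 3x3 rotation matrix whose columns are the frame's x, y, z axes.
In Python, from station import * gives the robot as it stands.
- The arm moves only by the tool arm_command, never from a script. Its arguments are lists of equal length, an entry for each row: "delta_pos": the shift along the tool's x, y, z in cm, a list of three; "spin": the turn about the tool's z in degrees. In form: {"delta_pos": [[tx, ty, tz], ...], "spin": [spin, ...]}. A call has 1 to 10 rows; each row shifts and turns the commanded pose from where the row before left it, along the tool's axes as they then stand; what a row does not reach is not made up. A row lasts 1/8 s, in which the tool goes at most 62.5 mm and 10.7 degrees, less where a joint would pass 70% of its speed; a pose out of reach is approached as far as the arm can. A call with a gripper value outside its range is refused whole. "claw" is the closure, from 0 (fully open) to 1 (shut), set as the call begins (left out, the last holds). The fingers move at their own pace and stop on an object; the grip force is fixed at half the most. Time passes only in rows, so rows that do not move let the fingers close. It gives the time, the measured TCP pose, the force, the opening and the grip force at its end, in the units of the state.
- observe(): the state, without advancing time (a new reading comes with each control period).
- read_camera(name): name is "side" or "top"; returns a dict with "frame" (420x560x3 uint8, red, green, blue), "fx", "fy", "cx", "cy" (pixels), "dist_coeffs" ([k1, k2, p1, p2, k3] as OpenCV has them; the pictures are not rectified), "world_from_camera" (4x4, takes a point from camera to world coordinates). Camera axes: x right, y down, z forward; pixel columns grow to the right and rows downward; lengths in mm; the calibration is good to about 2 mm. A picture is of the moment at which its call begins. There is no depth.
- close_job(): hands the job in; it is judged then, once.
The state is a dict: "time": time; "joints": joint angles; "qd": joint speeds; "tau": joint torques, N m; "ee_pos": TCP position; "eef_rot": TCP orientation; "wrist_force": force on the tool from outside, world axes, zero at the start; "wrist_torque": the same for the moment, N m; "finger_gap": finger opening in mm; "gripper_force": force on a finger pad.
Only numpy, scipy, OpenCV 4.12 (cv2) and the standard library are available. Lean on these libraries where they do the work, as an engineer would, in place of code of your own. Each camera call takes 0.05 s, during which the arm holds its last target. There are 200 camera calls.

## Working session

There is one attempt and no reset: what is moved stays moved. The work goes in short steps, Python scripts to look and compute and a tool call to move; the robot and the scene stay as the last step left them, time stands still between calls to the robot, and variables do not carry over. Pictures are saved under pics/ and viewed, at most 10 in all, crops included, and the job is handed in when it is done.

Besides the shell and the picture viewer there is one more tool, called after ">>>" as name(argument=value, ...) on one line, values as JSON. arm_command: Moves the arm, as the interface text tells. Its arguments: {"type":"object","properties":{"delta_pos":{"type":"array","items":{"type":"array","items":{"type":"number"}}},"spin":{"type":"array","items":{"type":"number"}},"claw":{"type":"number"}},"required":["delta_pos","spin"]}

```bash
mkdir -p pics; ls
python3 - <<'E'
from station import *
import cv2,numpy as np
for n in("side","top"):
    c=read_camera(n); f=np.array(c["frame"])
    cv2.imwrite(f"pics/{n}0.png",cv2.resize(f[:,:,::-1],(800,600),interpolation=cv2.INTER_CUBIC))
    cv2.imwrite(f"raw_{n}.png",f[:,:,::-1])
    print(n,c["fx"],c["fy"],c["cx"],c["cy"],c["dist_coeffs"]);print(np.round(c["world_from_camera"],3).tolist())
print(observe())
E
```

```text
pics
side 537.8997445867319 537.8997445867319 275.58546893568837 211.6868946096935 [-0.15281964  0.          0.          0.          0.        ]
[[0.951, -0.242, 0.19, 198.604], [-0.308, -0.735, 0.604, -1126.531], [-0.006, -0.634, -0.774, 1603.913], [0.0, 0.0, 0.0, 1.0]]
top 403.2625878735127 403.2625878735127 275.5999327884016 210.5062750671772 [0.02735369 0.         0.         0.         0.        ]
[[-0.002, -0.992, 0.128, 392.682], [-1.0, 0.002, 0.001, -27.092], [-0.001, -0.128, -0.992, 1417.989], [0.0, 0.0, 0.0, 1.0]]
{'time': 0.1, 'joints': array([-1.42518331e+00,  2.17732595e-01,  1.61479581e+00,  2.46121348e-05,
        1.31132540e+00, -1.12207622e-01]), 'qd': array([ 0.0011437 , -0.0016764 , -0.00637922,  0.00104924, -0.00310593,
       -0.00079448]), 'tau': array([-4.26063079e-04, -3.98072827e+01, -3.04969883e+01, -1.15212329e-04,
        4.24839600e-03, -1.84260978e-05]), 'ee_pos': array([ 159.27788776, -603.62540299,  247.0538407 ]), 'eef_rot': array([[ 9.66949613e-01,  2.54967356e-01, -3.04554072e-04],
       [ 2.54967387e-01, -9.66947057e-01,  2.24067235e-03],
       [ 2.76810640e-04, -2.24426862e-03, -9.99997443e-01]]), 'wrist_force': array([-0.57425058, -0.00775528, -0.31945393]), 'wrist_torque': array([-0.01399808, -0.02095317, -0.02984511]), 'gripper_force': 0.0, 'finger_gap': 85.40299484684076}
```

View pics/side0.png

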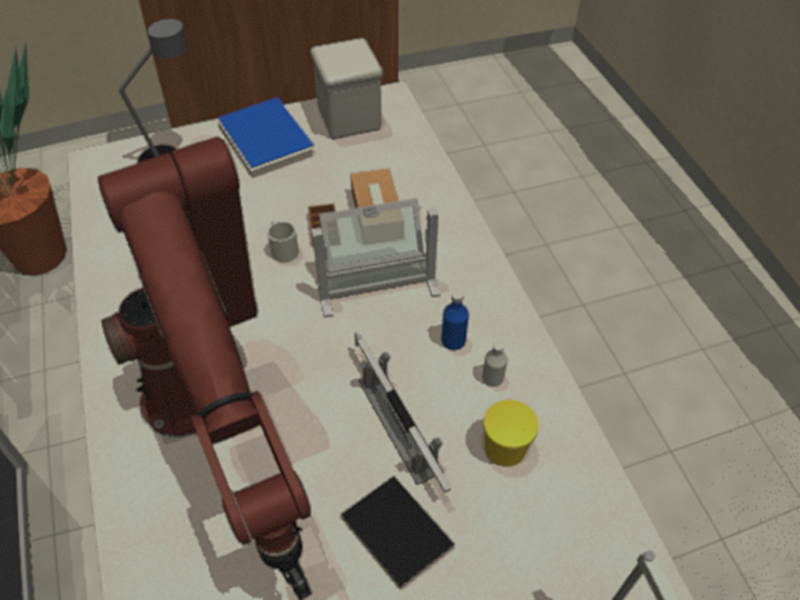

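View pics/top0.png

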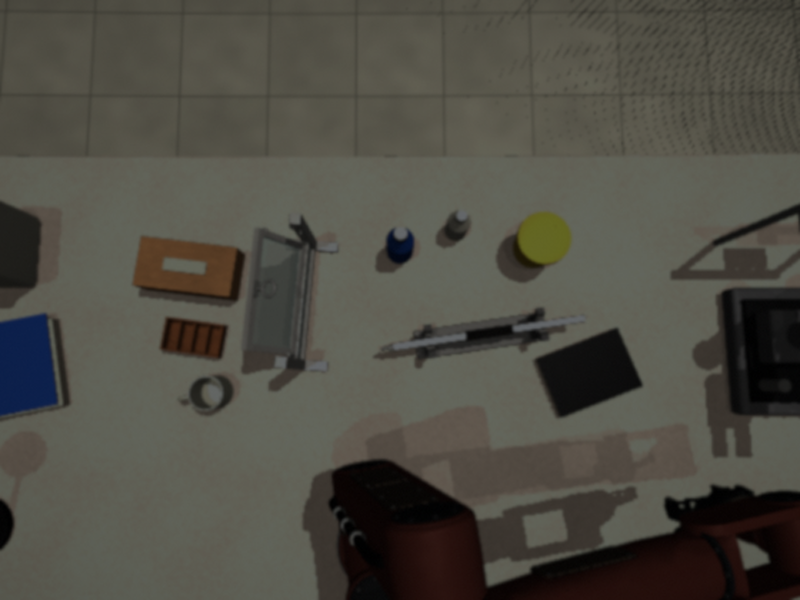

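```bash
cat > h.py <<'E'
from station import *
import cv2,numpy as np
def avg(n,k=4):
    cs=[read_camera(n) for _ in range(k)]
    c=cs[0]; c["frame"]=np.mean([np.array(x["frame"],float) for x in cs],0).clip(0,255).astype(np.uint8)[:,:,::-1]
    return c
def crop(f,x,y,w,h,s,gain=1.0):
    o=cv2.resize(f[y:y+h,x:x+w],None,fx=s,fy=s,interpolation=cv2.INTER_CUBIC)
    o=np.clip(o.astype(float)*gain,0,255).astype(np.uint8)
    for i in range((-x)%10,w,10):
        cv2.line(o,(int((i+.5)*s),0),(int((i+.5)*s),4),(0,0,255),1); cv2.putText(o,str(x+i),(int(i*s)-6,14),0,.35,(0,0,255),1)
    for i in range((-y)%10,h,10):
        cv2.line(o,(0,int((i+.5)*s)),(4,int((i+.5)*s)),(0,0,255),1); cv2.putText(o,str(y+i),(6,int((i+.5)*s)+4),0,.35,(0,0,255),1)
    return o
def canvas(parts,W=800,H=600):
    o=np.zeros((H,W,3),np.uint8)
    for p,x,y in parts:
        h,w=min(p.shape[0],H-y),min(p.shape[1],W-x); o[y:y+h,x:x+w]=p[:h,:w]
    return o
CAL=np.load("cal.npz",allow_pickle=True)["c"].item() if __import__("os").path.exists("cal.npz") else {}
def KD(n):
    c=CAL[n]; return np.array([[c["fx"],0,c["cx"]],[0,c["fy"],c["cy"]],[0,0,1.]]),np.array(c["dist_coeffs"],float),np.array(c["world_from_camera"],float)
def ray(n,u,v):
    K,D,T=KD(n); p=cv2.undistortPoints(np.array([[[u,v]]],float),K,D)[0,0]
    return T[:3,3],T[:3,:3]@np.array([p[0],p[1],1])
def atz(n,u,v,z):
    o,d=ray(n,u,v); return o+d*(z-o[2])/d[2]
def proj(n,P):
    K,D,T=KD(n); M=np.linalg.inv(T); r,_=cv2.Rodrigues(M[:3,:3])
    return cv2.projectPoints(np.atleast_2d(np.array(P,float)),r,M[:3,3],K,D)[0][:,0]
def tri(a,b):
    (o1,d1),(o2,d2)=ray("top",*a),ray("side",*b)
    s=np.linalg.lstsq(np.c_[d1,-d2],o2-o1,rcond=None)[0]
    p,q=o1+s[0]*d1,o2+s[1]*d2
    return (p+q)/2,np.linalg.norm(p-q)
E
python3 - <<'E'
from h import *
t=avg("top");s=avg("side")
np.savez("cal.npz",c={n:{k:v for k,v in c.items() if k!="frame"} for n,c in(("top",t),("side",s))})
cv2.imwrite("t1.png",t["frame"]);cv2.imwrite("s1.png",s["frame"])
cv2.imwrite("pics/A.png",canvas([(crop(t["frame"],260,210,160,46,5,1.5),0,0),(crop(t["frame"],165,145,80,123,4.6,1.6),0,235),(crop(t["frame"],165,175,60,55,6.5,1.6),400,235)]))
cv2.imwrite("pics/B.png",canvas([(crop(s["frame"],244,228,75,120,5,1.2),0,0),(crop(s["frame"],214,135,97,90,4.3,1.2),380,0),(crop(s["frame"],240,138,45,30,9,1.2),380,390)]))
E
```

```text
(no output)
```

View pics/A.png

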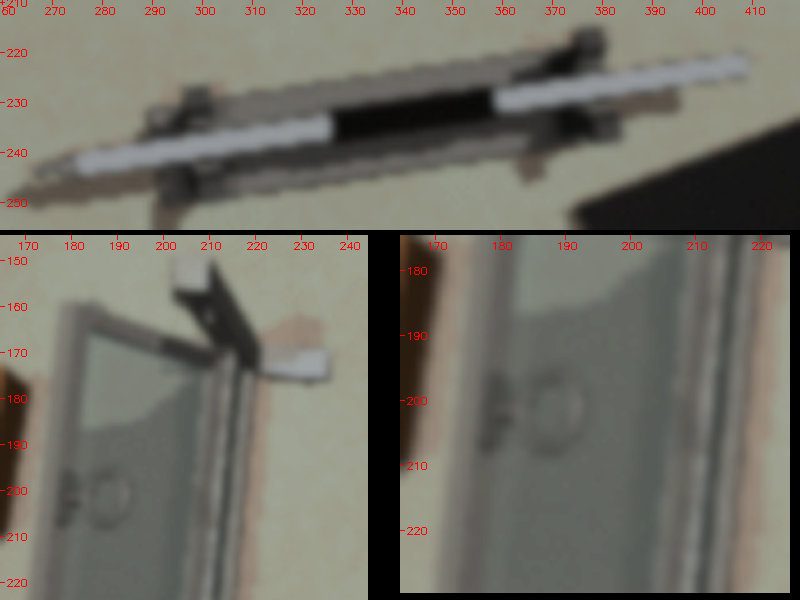

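View pics/B.png

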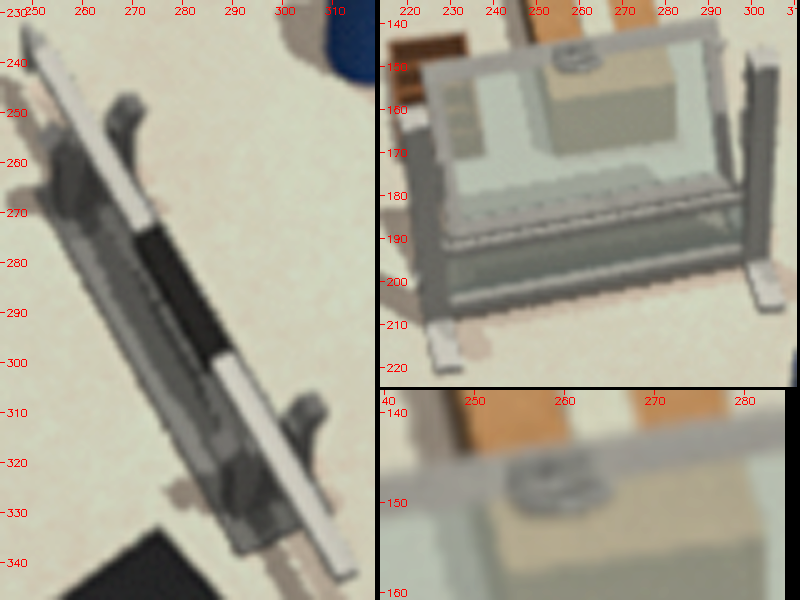

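Run:
```python
from h import *
np.set_printoptions(precision=1,suppress=True)
for k,a,b in [("ring",(188.2,201.8),(259.3,148.2)),("tube hook end",(275.5,242),(248.5,234)),("tube far end",(408.3,222.6),(312.5,342.5)),("sleeve",(341.8,232.2),(282,286))]:
    print(k,*tri(a,b))
for k,p in [("hookend",(275.5,242)),("far",(408.3,222.6)),("sl1",(325.6,234.8)),("sl2",(358,229.8))]:
    print(k,atz("top",*p,91))
for k,p in [("hookend",(249,234.5)),("far",(312.5,342.5))]:
    print("side",k,atz("side",*p,91))
# screen: post feet
for k,n,p in [("foot+x tip","top",(235,173)),("foot+x tip","side",(304,206)),("foot-x tip","side",(231,221)),("foot-x top","top",(328*.7,366*.7))]:
    print(k,atz(n,*p,5))
print("post tops", atz("top",205.5,153.5,260),atz("side",222,162.5,260),atz("side",302,148,260),atz("top",296*.7,361*.7,260))
```

```text
ring [567.9 229.  252.2] 2.74672503992642
tube hook end [452.5 -24.7 107.7] 12.449958353388746
tube far end [ 522.6 -466.8   79.5] 2.261253546285677
sleeve [ 493.8 -245.7   82.7] 3.781785459934133
hookend [459.5 -25.6  91. ]
far [ 522.6 -463.3   91. ]
sl1 [ 482.8 -190.5   91. ]
sl2 [ 499.1 -297.4   91. ]
side hookend [450.2 -14.3  91. ]
side far [ 519.  -471.7   91. ]
foot+x tip [710.4 118.7   5. ]
foot+x tip [705.4 115.    5. ]
foot-x tip [417.3 131.7   5. ]
foot-x top [415.  134.3   5. ]
post tops [711.8 179.8 260. ] [419.5 193.8 260. ] [710.1 174.2 260. ] [421.1 169.2 260. ]
```

>>> arm_command(delta_pos=[[4.12,-2.63,-0.2],[4.12,-2.63,-0.2],[4.12,-2.63,-0.2],[4.12,-2.63,-0.2],[4.12,-2.63,-0.2],[4.12,-2.63,0],[4.12,-2.63,0],[4.12,-2.63,0],[4.12,-2.63,0],[4.12,-2.63,0]], spin=[0,0,0,0,0,0,0,0,0,0], claw=0)

```text
time: 1.75
ee_pos: [491.7, -243.8, 258.6]
eef_rot: [[0.967, 0.255, 0.001], [0.255, -0.967, -0.001], [0.0, 0.001, -1.0]]
wrist_force: [-0.1, -0.2, -0.5]
finger_gap: 85.3
gripper_force: 0.0
```

>>> arm_command(delta_pos=[[0,0,0],[0,0,0],[0,0,0],[0,0,0],[0,0,0],[0,0,0],[0,0,0],[0,0,0],[0,0,0]], spin=[-10.4,-10.4,-10.4,-10.4,-10.4,-10.4,-10.4,-10.4,0])

```text
time: 2.88
ee_pos: [490.7, -245.0, 258.4]
eef_rot: [[-0.137, 0.991, 0.0], [0.991, 0.137, -0.0], [-0.0, 0.0, -1.0]]
wrist_force: [0.0, -0.1, -0.8]
finger_gap: 85.8
gripper_force: 0.0
```

>>> arm_command(delta_pos=[[0,0,3],[0,0,3],[0,0,3],[0,0,3],[0,0,2.5],[0,0,2.0],[0,0,1.2],[0,0,0],[0,0,0]], spin=[-0.4,0,0,0,0,0,0,0,0])

```text
time: 4.0
ee_pos: [491.4, -245.5, 82.3]
eef_rot: [[-0.145, 0.989, 0.001], [0.989, 0.145, -0.001], [-0.001, 0.001, -1.0]]
wrist_force: [-0.5, -0.8, -0.1]
finger_gap: 85.0
gripper_force: 0.0
```

>>> arm_command(delta_pos=[[0,0,0],[0,0,0],[0,0,0],[0,0,0],[0,0,0],[0,0,0],[0,0,0],[0,0,0]], spin=[0,0,0,0,0,0,0,0], claw=1)

```text
time: 5.0
ee_pos: [490.9, -245.2, 81.7]
eef_rot: [[-0.146, 0.989, 0.0], [0.989, 0.146, -0.0], [-0.0, 0.0, -1.0]]
wrist_force: [-1.3, -0.1, 5.5]
finger_gap: 20.9
gripper_force: 59.8
```

>>> arm_command(delta_pos=[[0,0,-0.5],[0,0,-1.5],[0,0,-3],[0,0,-4],[0,0,-4],[0,0,-4],[0,0,-4],[0,0,-3],[0,0,-2],[0,0,0]], spin=[0,0,0,0,0,0,0,0,0,0])

```text
time: 6.25
ee_pos: [491.3, -245.3, 343.1]
eef_rot: [[-0.146, 0.989, 0.003], [0.989, 0.146, -0.002], [-0.002, 0.003, -1.0]]
wrist_force: [-0.4, 0.3, -3.9]
finger_gap: 21.2
gripper_force: 59.0
```

>>> arm_command(delta_pos=[[0,0,0],[0,0,0],[0,0,0],[0,0,0],[2,0.6,0],[4,1.1,0],[4,1.1,0],[4,1.1,0],[2.8,0.8,0],[1,0.3,0]], spin=[2,3.5,4,2,0,0,0,0,0,0])

```text
time: 7.5
ee_pos: [550.5, -67.4, 340.8]
eef_rot: [[0.051, 0.999, -0.001], [0.999, -0.051, 0.001], [0.001, -0.001, -1.0]]
wrist_force: [0.1, -0.4, -3.1]
finger_gap: 21.2
gripper_force: 59.0
```

Run:
```python
from h import *
t=avg("top");s=avg("side"); o=observe(); np.set_printoptions(precision=3,suppress=True)
print(o["ee_pos"],o["eef_rot"],o["wrist_force"],o["wrist_torque"],o["finger_gap"])
cv2.imwrite("t2.png",t["frame"]);cv2.imwrite("s2.png",s["frame"])
p=proj("side",[[554,180,290]])[0];print(p,proj("top",[[554,180,290]]))
cv2.imwrite("pics/C.png",canvas([(crop(t["frame"],165,170,66,50,6,1.7),0,0),(crop(s["frame"],222,130,66,50,6,1.3),400,0),(crop(t["frame"],165,170,133,100,3,1.6),0,300),(crop(s["frame"],212,130,133,100,3,1.2),400,300)]))
```

```text
[550.134 -70.96  341.304] [[ 0.056  0.998 -0.   ]
 [ 0.998 -0.056 -0.   ]
 [-0.    -0.    -1.   ]] [-0.274 -0.746 -2.761] [-0.004 -0.014 -0.005] 21.416611732385945
[259.614 150.451] [[202.501 205.112]]
```

View pics/C.png

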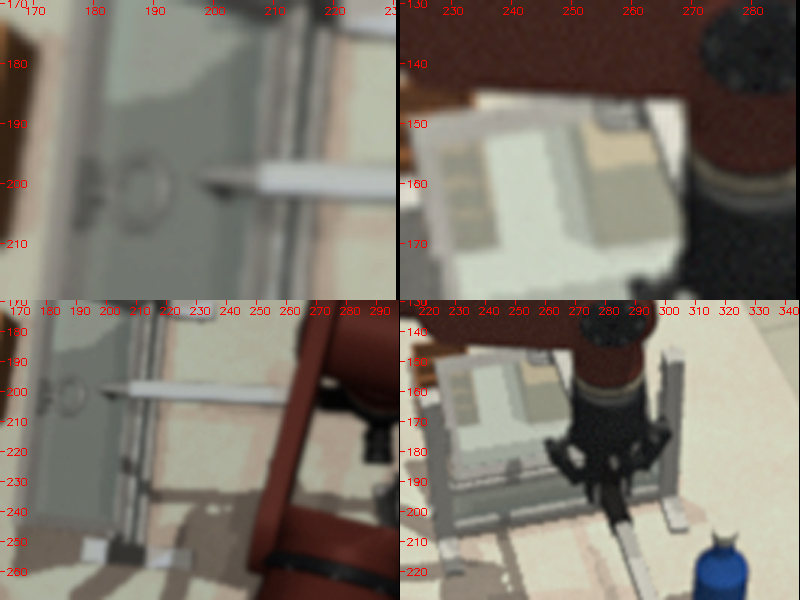

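Run:
```python
from h import *
np.set_printoptions(precision=1,suppress=True)
print("pred rod px z348,z290,tube end",proj("top",[[564.1,178.5,348],[564.1,178.5,290],[562.7,153.5,350]]))
print("tube end",atz("top",207.6,199.4,350),"rod",atz("top",199.8,199.6,345),"tube at far", atz("top",261,201.3,350))
for z in(246,248,252):print("ring",atz("top",188.2,201.8,z))
# flap angle from top view: flap top edge front / sash
g=cv2.imread("t2.png").astype(float).mean(2)
print(g[212:218].mean(0)[165:222].round())
# ring localisation by model: sweep a and ring y, x
```

```text
pred rod px z348,z290,tube end [[199.2 198.3]
 [203.1 201.6]
 [208.4 198.7]]
tube end [560.8 155.7 350. ] rod [561.1 177.5 345. ] tube at far [555.4  12.7 350. ]
ring [570.2 230.2 246. ]
ring [569.9 229.7 248. ]
ring [569.3 228.9 252. ]
[101. 103. 104. 104. 104. 102.  97.  87.  81.  77.  72.  67.  65.  66.
  68.  71.  71.  69.  68.  67.  67.  68.  68.  68.  68.  68.  68.  68.
  68.  68.  68.  68.  68.  68.  67.  64.  63.  62.  62.  64.  70.  74.
  70.  67.  71.  79.  72.  58.  63.  79.  81.  75.  81.  90.  93.  96.
 102.]
```

>>> arm_command(delta_pos=[[1,0.1,0],[2,0.2,0],[1.5,0.2,0],[0.7,0.05,0],[0,0,0.7],[0,0,0.8],[0,0,0.5],[0,0,0],[0,0,0]], spin=[0,0,0,0,0,0,0,0,0])

```text
time: 9.02
ee_pos: [558.8, -18.7, 321.4]
eef_rot: [[0.055, 0.998, 0.0], [0.998, -0.055, -0.0], [-0.0, 0.0, -1.0]]
wrist_force: [0.6, 0.0, -2.9]
finger_gap: 21.5
gripper_force: 59.0
```

Run:
```python
from h import *
t=avg("top",8);o=observe(); np.set_printoptions(precision=2,suppress=True)
P=o["ee_pos"];R=o["eef_rot"];print(P,R[:,0],R[:,2],o["wrist_force"])
H=P+250*R[:,0];print("hook kin",H,proj("top",[H+[0,0,9],H-[0,0,54]]))
cv2.imwrite("t3.png",t["frame"])
cv2.imwrite("pics/D.png",canvas([(crop(t["frame"],168,180,53,40,15,1.8),0,0)]))
```

```text
[558.73 -18.36 321.48] [ 0.05  1.   -0.  ] [ 0. -0. -1.] [-0.17 -0.09 -2.64]
hook kin [572.38 231.27 321.48] [[181.13 196.39]
 [186.23 199.94]]
```

View pics/D.png

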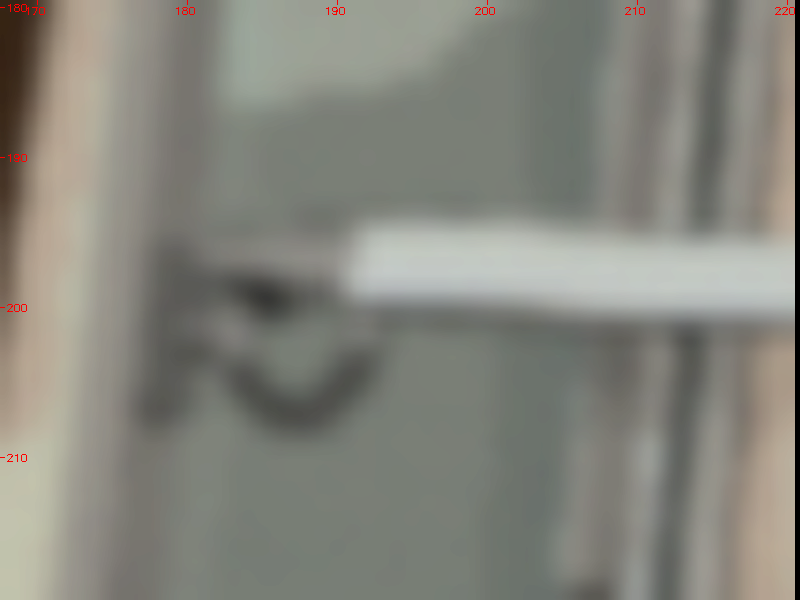

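>>> arm_command(delta_pos=[[0,-0.15,0],[0,0,0.4],[0,0,0.4],[0,0,0.4],[0,0,0.3],[0,0,0.3],[0,0,0]], spin=[0,0,0,0,0,0,0])

```text
time: 10.3
ee_pos: [557.0, -18.3, 302.9]
eef_rot: [[0.055, 0.999, -0.001], [0.999, -0.055, 0.0], [0.0, -0.001, -1.0]]
wrist_force: [0.2, -0.5, -3.4]
finger_gap: 20.8
gripper_force: 59.0
```

>>> arm_command(delta_pos=[[0,0,0.3],[0,0,0.3],[0,0,0.3],[0,0,0.3],[0,0,0.3],[0,0,0.3],[0,0,0.3],[0,0,0]], spin=[0,0,0,0,0,0,0,0])

```text
time: 11.3
ee_pos: [556.9, -18.3, 281.9]
eef_rot: [[0.055, 0.999, -0.001], [0.999, -0.055, 0.0], [0.0, -0.001, -1.0]]
wrist_force: [-0.0, 0.4, -3.2]
finger_gap: 21.1
gripper_force: 59.0
```

Run:
```python
from h import *
t=avg("top",8);o=observe(); np.set_printoptions(precision=2,suppress=True)
P=o["ee_pos"];print(P,o["wrist_force"])
cv2.imwrite("pics/E.png",canvas([(crop(t["frame"],168,180,53,40,15,1.8),0,0)]))
```

```text
[557.23 -18.3  282.46] [ 0.05  0.04 -3.4 ]
```

View pics/E.png

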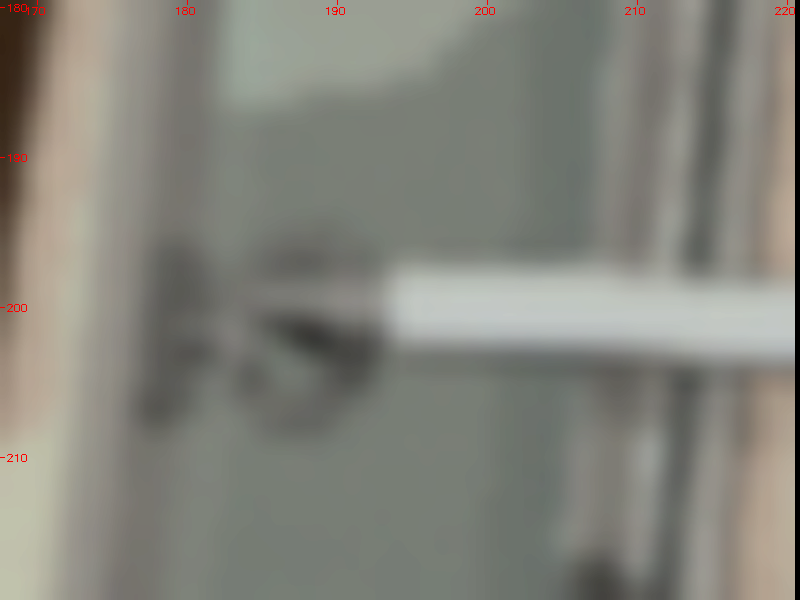

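>>> arm_command(delta_pos=[[-0.2,0,0],[-0.2,0,0],[-0.2,0,0],[-0.2,0,0],[-0.2,0,0],[-0.2,0,0]], spin=[0,0,0,0,0,0])

```text
time: 12.45
ee_pos: [556.5, -30.0, 282.3]
eef_rot: [[0.054, 0.999, -0.0], [0.999, -0.054, 0.001], [0.001, -0.0, -1.0]]
wrist_force: [-0.4, 1.8, -2.5]
finger_gap: 21.0
gripper_force: 59.0
```

>>> arm_command(delta_pos=[[-0.3,0,0],[-0.3,0,0],[-0.3,0,0],[-0.3,0,0],[-0.3,0,0],[-0.3,0,0]], spin=[0,0,0,0,0,0])

```text
time: 13.2
ee_pos: [555.6, -48.5, 282.4]
eef_rot: [[0.055, 0.999, 0.0], [0.999, -0.055, 0.0], [0.0, 0.0, -1.0]]
wrist_force: [-0.5, 2.1, -1.4]
finger_gap: 21.1
gripper_force: 59.2
```

>>> arm_command(delta_pos=[[-0.3,0,0],[-0.3,0,0],[-0.3,0,0],[-0.3,0,0],[-0.3,0,0],[-0.3,0,0]], spin=[0,0,0,0,0,0])

```text
time: 13.95
ee_pos: [554.4, -66.5, 282.2]
eef_rot: [[0.054, 0.999, -0.0], [0.999, -0.054, -0.0], [-0.0, -0.0, -1.0]]
wrist_force: [-0.7, 1.9, -2.1]
finger_gap: 20.9
gripper_force: 59.1
```

>>> arm_command(delta_pos=[[-0.15,0,0],[-0.15,0,0],[-0.15,0,0],[-0.15,0,0]], spin=[0,0,0,0])

```text
time: 14.45
ee_pos: [554.1, -72.3, 282.1]
eef_rot: [[0.054, 0.999, -0.0], [0.999, -0.054, -0.0], [-0.0, -0.0, -1.0]]
wrist_force: [-0.0, 2.2, -2.8]
finger_gap: 21.1
gripper_force: 59.0
```

>>> arm_command(delta_pos=[[-0.15,0,0],[-0.15,0,0],[-0.15,0,0],[-0.15,0,0]], spin=[0,0,0,0])

```text
time: 14.95
ee_pos: [553.7, -78.3, 282.1]
eef_rot: [[0.054, 0.999, -0.001], [0.999, -0.054, -0.0], [-0.0, -0.001, -1.0]]
wrist_force: [-1.3, 2.6, -3.7]
finger_gap: 21.2
gripper_force: 58.9
```

>>> arm_command(delta_pos=[[-0.15,0,0],[-0.15,0,0],[-0.15,0,0]], spin=[0,0,0])

```text
time: 15.32
ee_pos: [553.6, -82.9, 282.1]
eef_rot: [[0.055, 0.999, -0.0], [0.999, -0.055, -0.0], [-0.0, -0.0, -1.0]]
wrist_force: [0.1, 2.5, -3.6]
finger_gap: 21.0
gripper_force: 58.9
```

>>> arm_command(delta_pos=[[-0.1,0,0],[-0.1,0,0]], spin=[0,0])

```text
time: 15.58
ee_pos: [553.6, -84.8, 282.3]
eef_rot: [[0.055, 0.998, 0.0], [0.998, -0.055, -0.0], [-0.0, 0.0, -1.0]]
wrist_force: [0.1, 2.9, -4.7]
finger_gap: 20.8
gripper_force: 58.8
```

>>> arm_command(delta_pos=[[-0.1,0,0],[-0.1,0,0]], spin=[0,0])

```text
time: 15.82
ee_pos: [553.5, -86.8, 282.3]
eef_rot: [[0.055, 0.999, 0.0], [0.999, -0.055, -0.0], [-0.0, 0.0, -1.0]]
wrist_force: [0.0, 2.0, -5.0]
finger_gap: 20.9
gripper_force: 58.8
```

>>> arm_command(delta_pos=[[-0.1,0,0],[-0.1,0,0],[-0.1,0,0]], spin=[0,0,0])

```text
time: 16.2
ee_pos: [553.3, -89.8, 282.3]
eef_rot: [[0.055, 0.999, 0.0], [0.999, -0.055, -0.0], [0.0, 0.0, -1.0]]
wrist_force: [0.5, 2.4, -5.0]
finger_gap: 20.9
gripper_force: 58.8
```

>>> arm_command(delta_pos=[[-0.1,0,0],[-0.1,0,0]], spin=[0,0])

```text
time: 16.45
ee_pos: [553.1, -91.1, 282.1]
eef_rot: [[0.055, 0.999, -0.0], [0.999, -0.055, 0.002], [0.002, -0.0, -1.0]]
wrist_force: [0.3, 5.0, -5.7]
finger_gap: 21.3
gripper_force: 58.8
```

>>> arm_command(delta_pos=[[-0.1,0,0],[-0.1,0,0]], spin=[0,0])

```text
time: 16.7
ee_pos: [552.9, -92.0, 281.6]
eef_rot: [[0.054, 0.999, -0.001], [0.999, -0.054, 0.004], [0.004, -0.001, -1.0]]
wrist_force: [1.2, 8.2, -7.1]
finger_gap: 20.8
gripper_force: 58.8
```

>>> arm_command(delta_pos=[[-0.05,0,0]], spin=[0])

```text
time: 16.82
ee_pos: [552.8, -92.4, 281.5]
eef_rot: [[0.054, 0.999, -0.001], [0.999, -0.054, 0.004], [0.004, -0.001, -1.0]]
wrist_force: [1.2, 8.0, -6.7]
finger_gap: 21.1
gripper_force: 58.8
```

>>> arm_command(delta_pos=[[-0.05,0,0]], spin=[0])

```text
time: 16.95
ee_pos: [552.8, -92.9, 281.5]
eef_rot: [[0.054, 0.999, -0.001], [0.999, -0.054, 0.004], [0.004, -0.001, -1.0]]
wrist_force: [0.4, 7.8, -6.8]
finger_gap: 21.0
gripper_force: 58.8
```

>>> arm_command(delta_pos=[[-0.05,0,0],[-0.05,0,0]], spin=[0,0])

```text
time: 17.2
ee_pos: [552.7, -94.0, 281.5]
eef_rot: [[0.054, 0.999, -0.001], [0.999, -0.054, 0.004], [0.004, -0.001, -1.0]]
wrist_force: [0.9, 8.0, -6.6]
finger_gap: 21.0
gripper_force: 58.8
```

>>> arm_command(delta_pos=[[-0.05,0,0],[-0.05,0,0]], spin=[0,0])

```text
time: 17.45
ee_pos: [552.6, -95.2, 281.5]
eef_rot: [[0.054, 0.999, -0.001], [0.999, -0.054, 0.003], [0.003, -0.001, -1.0]]
wrist_force: [-0.3, 7.3, -6.8]
finger_gap: 21.0
gripper_force: 58.8
```

>>> arm_command(delta_pos=[[-0.05,0,0],[-0.05,0,0]], spin=[0,0])

```text
time: 17.7
ee_pos: [552.5, -96.4, 281.4]
eef_rot: [[0.054, 0.999, -0.001], [0.999, -0.054, 0.002], [0.002, -0.001, -1.0]]
wrist_force: [0.8, 5.9, -7.2]
finger_gap: 21.2
gripper_force: 58.8
```

>>> arm_command(delta_pos=[[-0.05,0,0.05],[-0.05,0,0.05]], spin=[0,0])

```text
time: 17.95
ee_pos: [552.5, -97.7, 280.6]
eef_rot: [[0.054, 0.999, -0.001], [0.999, -0.054, 0.002], [0.002, -0.001, -1.0]]
wrist_force: [0.8, 5.5, -6.4]
finger_gap: 21.3
gripper_force: 58.8
```

>>> arm_command(delta_pos=[[-0.05,0,0.05],[-0.05,0,0]], spin=[0,0])

```text
time: 18.2
ee_pos: [552.5, -99.2, 280.3]
eef_rot: [[0.054, 0.999, -0.001], [0.999, -0.054, 0.001], [0.001, -0.001, -1.0]]
wrist_force: [-0.4, 3.6, -5.5]
finger_gap: 20.9
gripper_force: 58.9
```

>>> arm_command(delta_pos=[[-0.05,0,0],[-0.05,0,0]], spin=[0,0])

```text
time: 18.45
ee_pos: [552.6, -100.9, 280.8]
eef_rot: [[0.054, 0.999, -0.0], [0.999, -0.054, -0.0], [-0.0, -0.0, -1.0]]
wrist_force: [-1.4, 3.9, -5.3]
finger_gap: 20.9
gripper_force: 58.9
```

>>> arm_command(delta_pos=[[-0.05,0,0],[-0.05,0,0]], spin=[0,0])

```text
time: 18.7
ee_pos: [552.7, -102.1, 281.2]
eef_rot: [[0.055, 0.999, 0.0], [0.999, -0.055, -0.001], [-0.001, 0.0, -1.0]]
wrist_force: [-0.7, 1.7, -4.5]
finger_gap: 21.4
gripper_force: 59.1
```

>>> arm_command(delta_pos=[[-0.05,0,0],[-0.05,0,0]], spin=[0,0])

```text
time: 18.95
ee_pos: [552.6, -103.0, 281.0]
eef_rot: [[0.055, 0.999, 0.0], [0.999, -0.055, -0.001], [-0.001, 0.0, -1.0]]
wrist_force: [-0.5, 2.3, -5.3]
finger_gap: 21.4
gripper_force: 59.1
```

>>> arm_command(delta_pos=[[-0.05,0,0],[-0.05,0,0]], spin=[0,0])

```text
time: 19.2
ee_pos: [552.7, -104.0, 281.0]
eef_rot: [[0.055, 0.998, 0.001], [0.998, -0.055, -0.0], [-0.0, 0.001, -1.0]]
wrist_force: [0.3, 0.5, -3.9]
finger_gap: 20.5
gripper_force: 59.1
```

>>> arm_command(delta_pos=[[-0.05,0,0],[0,0,0]], spin=[0,0])

```text
time: 19.45
ee_pos: [552.7, -104.5, 281.1]
eef_rot: [[0.055, 0.998, 0.001], [0.998, -0.055, -0.001], [-0.001, 0.001, -1.0]]
wrist_force: [-0.6, 0.3, -2.8]
finger_gap: 21.0
gripper_force: 59.3
```

>>> arm_command(delta_pos=[[-0.05,0,0],[-0.05,0,0],[-0.05,0,0]], spin=[0,0,0])

```text
time: 19.82
ee_pos: [552.5, -105.0, 280.7]
eef_rot: [[0.055, 0.998, 0.0], [0.998, -0.055, 0.002], [0.002, 0.0, -1.0]]
wrist_force: [1.3, 3.4, -4.0]
finger_gap: 21.2
gripper_force: 59.2
```

>>> arm_command(delta_pos=[[-0.05,0,0],[0,0,0]], spin=[0,0])

```text
time: 20.08
ee_pos: [552.4, -105.2, 280.5]
eef_rot: [[0.055, 0.999, -0.0], [0.999, -0.055, 0.002], [0.002, -0.0, -1.0]]
wrist_force: [0.3, 4.5, -4.2]
finger_gap: 21.0
gripper_force: 59.2
```

>>> arm_command(delta_pos=[[-0.05,0,0],[0,0,0]], spin=[0,0])

```text
time: 20.32
ee_pos: [552.3, -105.2, 280.4]
eef_rot: [[0.055, 0.999, -0.0], [0.999, -0.055, 0.003], [0.003, -0.0, -1.0]]
wrist_force: [0.5, 6.1, -4.1]
finger_gap: 20.7
gripper_force: 59.1
```

>>> arm_command(delta_pos=[[-0.05,0,0],[-0.05,0,0],[0,0,0]], spin=[0,0,0])

```text
time: 20.7
ee_pos: [552.3, -105.4, 280.1]
eef_rot: [[0.055, 0.999, -0.0], [0.998, -0.055, 0.005], [0.005, -0.001, -1.0]]
wrist_force: [1.5, 8.7, -5.2]
finger_gap: 21.1
gripper_force: 59.1
```

>>> arm_command(delta_pos=[[-0.05,0,0],[0,0,0]], spin=[0,0])

```text
time: 20.95
ee_pos: [552.2, -105.4, 280.0]
eef_rot: [[0.054, 0.999, -0.001], [0.998, -0.054, 0.006], [0.006, -0.001, -1.0]]
wrist_force: [2.1, 9.2, -4.5]
finger_gap: 21.3
gripper_force: 59.0
```

>>> arm_command(delta_pos=[[-0.05,0,0],[0,0,0],[0,0,0]], spin=[0,0,0])

```text
time: 21.32
ee_pos: [552.2, -105.5, 279.8]
eef_rot: [[0.054, 0.999, -0.001], [0.998, -0.054, 0.007], [0.007, -0.001, -1.0]]
wrist_force: [1.8, 9.6, -5.2]
finger_gap: 21.3
gripper_force: 59.0
```

>>> arm_command(delta_pos=[[0,0,0],[0,0,0],[0,0,0]], spin=[0,0,0])

```text
time: 21.7
ee_pos: [552.2, -105.5, 279.8]
eef_rot: [[0.054, 0.999, -0.001], [0.998, -0.054, 0.007], [0.007, -0.001, -1.0]]
wrist_force: [2.0, 9.5, -5.2]
finger_gap: 21.2
gripper_force: 59.0
```

>>> arm_command(delta_pos=[[0,0,0],[0,0,0],[0,0,0]], spin=[0,0,0])

```text
time: 22.08
ee_pos: [552.2, -105.5, 279.9]
eef_rot: [[0.054, 0.999, -0.001], [0.998, -0.054, 0.007], [0.007, -0.001, -1.0]]
wrist_force: [1.3, 10.1, -5.5]
finger_gap: 21.2
gripper_force: 59.0
```

>>> arm_command(delta_pos=[[-0.05,0,0],[0,0,0],[0,0,0],[0,0,0],[0,0,0],[0,0,0],[0,0,0]], spin=[0,0,0,0,0,0,0])

```text
time: 22.95
ee_pos: [552.1, -105.6, 279.7]
eef_rot: [[0.054, 0.999, -0.001], [0.998, -0.054, 0.008], [0.008, -0.001, -1.0]]
wrist_force: [2.4, 11.4, -5.1]
finger_gap: 20.9
gripper_force: 59.0
```

>>> arm_command(delta_pos=[[0.1,0,0],[0.1,0,0],[0.1,0,0],[0.1,0,0],[0.1,0,0],[0.1,0,0],[0,0,0]], spin=[0,0,0,0,0,0,0])

```text
time: 23.82
ee_pos: [552.5, -103.9, 281.0]
eef_rot: [[0.055, 0.998, 0.0], [0.998, -0.055, -0.001], [-0.001, 0.0, -1.0]]
wrist_force: [-0.6, 1.3, -2.9]
finger_gap: 21.2
gripper_force: 59.3
```

>>> arm_command(delta_pos=[[0.15,0,0],[0.15,0,0],[0.1,0,0],[0,0,0]], spin=[0,0,0,0])

```text
time: 24.32
ee_pos: [552.7, -99.1, 280.8]
eef_rot: [[0.054, 0.999, -0.0], [0.999, -0.054, -0.0], [-0.0, -0.0, -1.0]]
wrist_force: [0.1, 0.3, -2.3]
finger_gap: 21.0
gripper_force: 59.3
```

>>> arm_command(delta_pos=[[0,0,-0.2],[0,0,-0.3],[0,0,-0.4],[0,0,-0.4],[0,0,-0.4]], spin=[0,0,0,0,0])

```text
time: 24.95
ee_pos: [552.8, -99.2, 298.3]
eef_rot: [[0.055, 0.999, 0.0], [0.999, -0.055, -0.0], [-0.0, 0.0, -1.0]]
wrist_force: [0.3, 0.5, -3.4]
finger_gap: 21.0
gripper_force: 59.3
```

>>> arm_command(delta_pos=[[0,0,-0.5],[0,0,-1],[0,0,-1],[0,0,-1],[0,0,-1],[0,0,0],[0,0,0]], spin=[0,0,0,0,0,0,0])

```text
time: 25.82
ee_pos: [552.6, -99.1, 342.6]
eef_rot: [[0.055, 0.999, -0.0], [0.999, -0.055, 0.0], [0.0, -0.0, -1.0]]
wrist_force: [0.6, -0.1, -3.5]
finger_gap: 20.9
gripper_force: 59.3
```

>>> arm_command(delta_pos=[[-2,-0.5,0],[-4,-1.3,0],[-4,-1.3,0],[-3,-1.3,0],[-1.9,-0.9,0],[0,0,0],[0,0,0],[0,0,0],[0,0,0],[0,0,0]], spin=[0,0,0,0,0,-2,-3.5,-4,-2,0])

```text
time: 27.08
ee_pos: [491.7, -244.8, 342.6]
eef_rot: [[-0.146, 0.989, -0.0], [0.989, 0.146, 0.0], [0.0, -0.0, -1.0]]
wrist_force: [-1.3, -0.2, -2.5]
finger_gap: 21.0
gripper_force: 59.3
```

Run:
```python
from h import *
t=avg("top",8);s=avg("side");o=observe(); np.set_printoptions(precision=3,suppress=True)
P=o["ee_pos"];R=o["eef_rot"];print(P,R,o["wrist_force"],o["wrist_torque"])
# target and pole end predictions
for y in(225,-225,55,-55): print(y,proj("top",[P+y*R[:,0]+[0,0,9]]),proj("side",[P+y*R[:,0]+[0,0,9]]))
cv2.imwrite("t4.png",t["frame"])
cv2.imwrite("pics/F.png",canvas([(crop(t["frame"],256,200,160,60,5,1.6),0,0),(crop(t["frame"],165,150,100,110,2.7,1.6),0,302),(crop(s["frame"],205,120,120,110,2.7,1.2),275,302),(crop(s["frame"],235,180,85,170,1.75,1.2),605,302)]))
```

```text
[ 491.699 -245.055  342.794] [[-0.146  0.989 -0.   ]
 [ 0.989  0.146  0.   ]
 [ 0.    -0.    -1.   ]] [-0.156 -0.426 -2.9  ] [-0.032 -0.032 -0.005]
225 [[274.176 237.237]] [[248.716 185.812]]
-225 [[442.062 212.259]] [[318.688 297.92 ]]
55 [[337.651 227.763]] [[272.554 224.04 ]]
-55 [[378.644 221.664]] [[289.592 251.342]]
```

View pics/F.png

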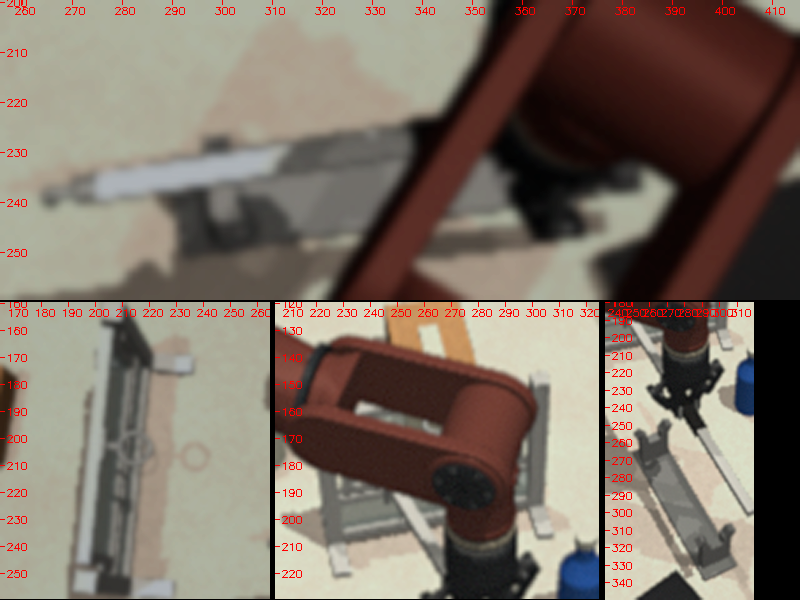

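>>> arm_command(delta_pos=[[0,-0.06,2],[0,0,4],[0,0,4],[0,0,4],[0,0,4],[0,0,3],[0,0,2],[0,0,1],[0,0,1],[0,0,0]], spin=[0,0,0,0,0,0,0,0,0,0])

```text
time: 28.92
ee_pos: [490.8, -245.0, 92.3]
eef_rot: [[-0.146, 0.989, -0.001], [0.989, 0.146, 0.001], [0.001, -0.001, -1.0]]
wrist_force: [-0.8, -0.2, -3.4]
finger_gap: 20.6
gripper_force: 59.3
```

>>> arm_command(delta_pos=[[0,0,0.3],[0,0,0.3],[0,0,0.2],[0,0,0]], spin=[0,0,0,0])

```text
time: 29.42
ee_pos: [491.0, -245.1, 84.7]
eef_rot: [[-0.146, 0.989, -0.0], [0.989, 0.146, 0.0], [0.0, -0.0, -1.0]]
wrist_force: [0.2, 0.4, -3.3]
finger_gap: 20.9
gripper_force: 59.3
```

>>> arm_command(delta_pos=[[0,0,0.1],[0,0,0.1],[0,0,0.05],[0,0,0]], spin=[0,0,0,0])

```text
time: 29.92
ee_pos: [491.1, -245.1, 82.2]
eef_rot: [[-0.146, 0.989, -0.0], [0.989, 0.146, 0.0], [0.0, -0.0, -1.0]]
wrist_force: [-0.7, 0.9, -3.1]
finger_gap: 20.9
gripper_force: 59.3
```

>>> arm_command(delta_pos=[[0,0,0.05],[0,0,0.05],[0,0,0]], spin=[0,0,0])

```text
time: 30.3
ee_pos: [491.2, -245.2, 81.7]
eef_rot: [[-0.146, 0.989, -0.0], [0.989, 0.146, 0.0], [0.0, -0.0, -1.0]]
wrist_force: [-0.8, 1.4, 1.8]
finger_gap: 21.4
gripper_force: 59.8
```

Contact with the slot floor. Release, then rise.

>>> arm_command(delta_pos=[[0,0,0],[0,0,0],[0,0,0],[0,0,0],[0,0,0],[0,0,0],[0,0,0],[0,0,0]], spin=[0,0,0,0,0,0,0,0], claw=0)

```text
time: 31.3
ee_pos: [491.1, -245.1, 81.3]
eef_rot: [[-0.146, 0.989, -0.0], [0.989, 0.146, 0.0], [0.0, -0.0, -1.0]]
wrist_force: [-0.1, 0.9, 0.4]
finger_gap: 85.3
gripper_force: 0.0
```

>>> arm_command(delta_pos=[[0,0,-1],[0,0,-2],[0,0,-4],[0,0,-4],[0,0,-4],[0,0,-4],[0,0,0],[0,-5,0],[0,-5,0],[0,-5,0]], spin=[0,0,0,0,0,0,0,0,0,0])

```text
time: 32.55
ee_pos: [340.8, -266.4, 270.1]
eef_rot: [[-0.146, 0.989, -0.002], [0.989, 0.146, 0.001], [0.001, -0.001, -1.0]]
wrist_force: [-0.2, -0.9, -0.4]
finger_gap: 85.3
gripper_force: 0.0
```

Run:
```python
from h import *
t=avg("top",4);s=avg("side")
cv2.imwrite("pics/G.png",canvas([(crop(t["frame"],260,210,160,46,5,1.5),0,0),(crop(t["frame"],165,150,100,110,2.7,1.6),0,302),(crop(s["frame"],205,120,120,110,2.7,1.2),275,302),(crop(s["frame"],235,225,85,125,2.3,1.2),605,302)]))
```

```text
(no output)
```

View pics/G.png

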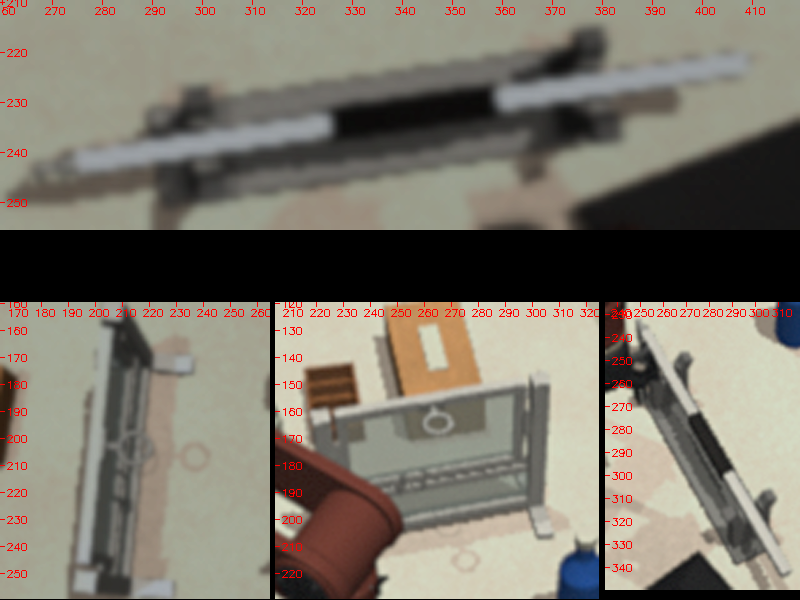

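The pole is back in its original place in both forks: its ends show at (275,242) and (408,222), and the sleeve runs from 325 to 358, all as before. The flap is upright and shut.

```bash
python3 -c "
from station import *
print(close_job())"
```

```text
the job is handed in; nothing more can be done
None
```

I handed the job in at about 33 s: the flap is shut past its catch, the ring was held at roughly 9.5–11.4 N for about 1.5 s, and the pole is back in its rest where it was, though the handover returned no verdict.

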